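# Spring open the push-catch door of a worktop cupboard and swing it wide

### The job

The little cupboard on the worktop has two handleless doors on push-to-open catches. Gently press on the wider door beside its free edge until the catch lets go and the spring sets it ajar, then push that door wide open with your fingers, about square to the cupboard, and leave it so. Grasp nothing, keep the narrow door shut, and do not move or pick up any of the things standing around.

Things in the scene. Friction and masses are not known exactly. Their poses are not given: they have to be found in the camera images.
- cupboard: Low wooden cupboard fixed on the worktop left of the sink: 160 mm deep, 290 wide, 210 high without doors. Origin: centre of its underside. Its x points to its back (doors on its -x side, to the robot), y to its left as the robot sees it. White handleless doors, 16 thick, 14 to 207 mm above the worktop, 7 off the carcass. Left: narrow, 102 wide, hinged at left; right: wide, 180, hinged at right.
- wide_door (a joint): Angle in rad: 0 shut and latched, grows as the free edge swings out to the robot, stop at 1.62. Pushed in to -0.013 (2 mm at the place to press, about 3 N, more if fast) the catch lets go; inner stop at -0.034. As the finger draws back, a spring plunger pushes the door to about 0.42 and no farther. Then it stays where it is left; about 1 N swings it. The catch does not hold again.
- wide_door_press (a point): Place to press: on the outer face of the wide door, 145 mm from the hinge line (35 from the free edge), 35 below the door's upper edge, 172 above the worktop. Moves with the door; x points into the door (square to its face), y to its free edge, z up.
- wide_door_inside (a point): Point just behind wide_door_press on the door's inner face (16 mm farther along x), same axes. With the door ajar there is a gap of about 60 mm between here and the cupboard's front, open from above; the spring plunger in it stays 55 mm below this point.
- wide_door_hinge (a point): On the vertical hinge line of the wide door, at the door's right edge in the plane of its inner face, at the height of its upper edge (207 mm above the worktop). Fixed to the cupboard, same axes as the cupboard. The free edge is 180 mm from this line.
- narrow_door (a joint): Angle of the narrow door in rad: 0 shut and latched, grows as it opens. It has the same kind of catch, so pressing it would spring it open. Its free edge meets that of the wide door with a 4 mm gap.
- spice: Bystander: small spice jar with a white cap, 47 mm across, 98 tall, standing on the cupboard's top; origin under its centre
- tin: Bystander: tall food can, 75 mm across, 110 tall, on the worktop in front of the sink; origin under its centre
- red_spice: Bystander: small spice jar with a red cap, 44 mm across, 105 tall, on the worktop, left in front of the cupboard; origin under its centre
- garlic: Bystander: garlic bulb, 56 mm, on the worktop's front strip; origin under its centre
- mill: Bystander: brown wooden pepper mill, 58 mm across, 150 tall, on the worktop's front strip; origin under its centre
- mug_5: Bystander: white and black mug, 98 mm high, upside down at the right of the sink; origin at its foot on the worktop

How it is judged:
On the way, in this order (a step that is already met when the one before it is completed fails the run):
1. the wide door is pressed in until its catch lets go (value of joint wide_door below -0.01 rad).
2. the spring has set the wide door ajar (value of joint wide_door between 0.25 and 0.9 rad), for 0.1 s.
At the end, for the whole second after the job is handed in: the wide door stands open by at least 1.2 rad (69 degrees) and at rest, the narrow door is shut (under 0.03 rad) (value of joint wide_door above 1.2 rad and velocity of joint wide_door between -0.05 and 0.05 rad/s and value of joint narrow_door below 0.03 rad); the robot touches nothing.
It fails at once if the fingers press on the cupboard or its doors with more than 40 N (contact force between the fingers and cupboard above 40 N).
It fails at once if the narrow door comes open (over 0.06 rad) (value of joint narrow_door above 0.06 rad).
It fails at once if a thing standing around is lifted or moved more than 30 mm (distance of any of spice, tin, red_spice, garlic, mill, mug_5 from where it was at the start of the episode above 0.03 m).
It also fails if it takes over 45 s, if anything falls off the work surface, if the arm or the gripper's body presses on something with over 40 N, if the wrist force passes 120 N, or if a joint passes its speed limit or range.

### The arm

A 7-joint arm with a two-finger parallel gripper is mounted at the origin on a cart in front of the work surface, level with it; the furniture and walls round the work are solid. World frame = base frame: x ahead of the robot, y to its left, z up, the work surface at z = 0. Lengths are in m, angles in rad, forces in N, time in s.
With the tool pointing down it reaches from about 0.425 to 0.925 m from the base axis. Payload 6.8 kg.
Tool frame: the origin (TCP) lies between the finger pads; the fingertips stand 19 mm ahead of it and the grasp point (between the pads) is the TCP; z points along the fingers, y is the line along which they close (so a half turn about z gives the same grasp; the last joint's range is limited). The gripper opens to 85 mm and grips with 20 to 120 N. Pads are 22 mm wide; open, the fingers measure 114 mm over their backs; the gripper's body (76 mm by 85 mm) begins 54 mm behind the grasp point. The pads swing forward as they close: fully open they stand 13 mm farther back than shut.
Start: joints at [1.017, 0.477, 0.022, 1.555, -0.011, 1.109, -0.083], TCP at [0.291, -0.609, 0.25] pointing down, gripper open.
Joint ranges: [-2.96, 2.96], [-0.34, 2.1], [-1.41, 1.46], [0.24, 2.44], [-1.37, 4.51], [0.17, 1.92], [-2.96, 2.96]. Speed limits (rad/s): [2.39, 2.39, 3.14, 3.14, 3.14, 3.14, 3.14].

### API

Orientations are given as a unit quaternion [w, x, y, z].
In Python, from station import arm gives the robot as it stands. Calls block until the motion is done:
- arm.goto(position, orientation): joint-space move of the TCP to a pose.
- arm.move_linear(position, attitude=None, vel=0.15, force_limit=None): straight line of the TCP; attitude=None keeps the orientation; vel is the mean speed in m/s. With force_limit (N) it stops when the force on the tool has changed by that much, and returns True; else False.
- arm.goto_joints(angles): joint-space move.
- arm.gripper_to(opening, squeeze=None): opening from 0.0 (shut) to 1.0 (fully open); squeeze is the grip in N (None keeps the last); returns when the fingers have stopped.
- arm.pause(seconds).
- arm.ik(position, orientation): joint angles nearest the present ones, or None.
- arm.state(): the state.
- arm.read_camera(name): name is "scene" or "top"; returns a dict with "color" (400x640x3 uint8, blue, green, red), "vfov" (degrees; the focal length in pixels is half the picture's height over the tangent of half this angle, whatever the lens; pixels are square), "cx", "cy" (the principal point, pixels), "k1" (the pictures are not rectified: a ray, as slopes to the right and down, at radius r is drawn at 1 + k1 r^2 times it, then the intrinsics apply), "position" and "rotation" of the camera in the world. Camera axes: x right, y up, looking along -z (the intrinsics and any distortion apply to the point x, -y, -z); pixel columns grow to the right and rows downward; lengths in m; the calibration is good to about 2 mm. A picture is of the moment at which its call begins. There is no depth.
A pose or a line that the arm cannot do raises arm.Unreachable and nothing moves.
- arm.close_job(): hands the job in; it is judged then, once.
The state is a dict: "time": time; "joints": joint angles; "dq": joint speeds; "effort": joint torques, N m; "eef_pos": TCP position; "eef_rot": TCP orientation; "ft_force": force on the tool from outside, world axes, zero at the start; "wrist_torque": the same for the moment, N m; "width": opening from 0.0 (shut) to 1.0 (fully open); "grasp_force": force on a finger pad.
Only numpy, scipy, OpenCV 4.12 (cv2) and the standard library are available. Lean on these libraries where they do the work, as an engineer would, in place of code of your own. Each camera call takes 0.05 s, during which the arm holds its last target. There are 200 camera calls.

## Working session

There is one attempt and no reset: what is moved stays moved. The work goes in short steps, each a Python script; the robot and the scene stay as the last script left them, time stands still between calls to the robot, and variables do not carry over. Pictures are saved under pics/ and viewed, at most 10 in all, crops included, and the job is handed in when it is done.

```bash
mkdir -p pics; ls
cat > h.py <<'E'
import numpy as np, cv2
from station import arm
def ray(c,u,v):
    f=c["color"].shape[0]/2/np.tan(np.radians(c["vfov"])/2)
    K=np.array([[f,0,c["cx"]],[0,f,c["cy"]],[0,0,1.]])
    p=cv2.undistortPoints(np.array([[[u,v]]],float),K,np.array([c["k1"],0,0,0.]))[0,0]
    d=np.array(c["rotation"])@np.array([p[0],-p[1],-1]); return np.array(c["position"]),d
def onz(c,u,v,z):
    o,d=ray(c,u,v); return o+d*(z-o[2])/d[2]
def tri(c1,p1,c2,p2):
    o,d=ray(c1,*p1); q,e=ray(c2,*p2)
    s=np.linalg.lstsq(np.c_[d,-e],q-o,rcond=None)[0]
    a,b=o+d*s[0],q+e*s[1]; return (a+b)/2,np.linalg.norm(a-b)
def proj(c,P):
    f=c["color"].shape[0]/2/np.tan(np.radians(c["vfov"])/2)
    x=np.array(c["rotation"]).T@(np.array(P)-c["position"]); s=np.array([x[0],-x[1]])/-x[2]
    return s*(1+c["k1"]*s@s)*f+[c["cx"],c["cy"]]
E
python3 - <<'E'
from h import *
import pickle
for n in("scene","top"):
    c=arm.read_camera(n); pickle.dump(c,open(n+".pkl","wb"))
    cv2.imwrite(f"pics/{n}0.png",c["color"]); print(n,c["position"],np.round(c["rotation"],3).tolist(),c["vfov"],c["k1"],c["cx"],c["cy"])
s=arm.state();print(s["time"],s["eef_pos"],s["eef_rot"])
E
```

```text
pics
scene [0.07808028 0.78993211 1.03217833] [-0.272, -0.114, 0.345, 0.891] 57.2470943750723 0.018774127167889152 321.7728215240012 198.57535142637164
top [0.24860302 0.11353775 1.47706385] [0.712, 0.083, -0.079, -0.693] 52.18358911096709 0.02773617295433698 322.9201347926147 201.22649436322277
0.1 [ 0.29083263 -0.60857193  0.24940095] [-8.08786027e-04  9.75255304e-01  2.21080045e-01 -2.26042007e-04]
```

View pics/scene0.png

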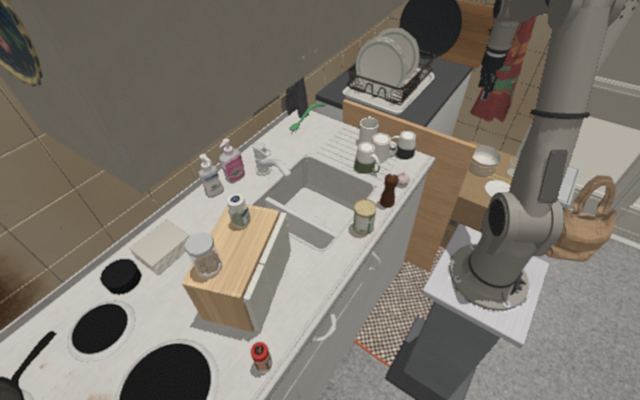

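View pics/top0.png

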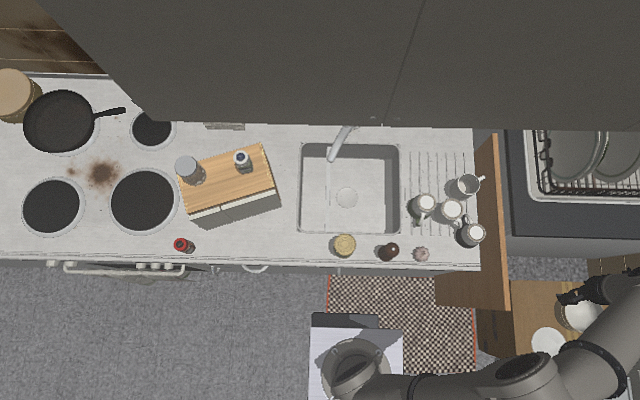

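The scene view shows the cupboard at about (235,265) with two jars on top and the red-capped jar at (261,357). The top view shows the wooden top spanning about (176,160) to (275,215), with the doors on the lower side. I'll enlarge both views to find the corners.

Run:
```python
import pickle,cv2,numpy as np
a=pickle.load(open("scene.pkl","rb"))["color"][190:340,170:310]
b=pickle.load(open("top.pkl","rb"))["color"][130:240,165:295]
a=cv2.resize(a,None,fx=3,fy=3,interpolation=2);b=cv2.resize(b,None,fx=3,fy=3,interpolation=2)
im=np.zeros((450,810,3),np.uint8); im[:450,:420]=a; im[:330,420:810]=b
cv2.imwrite("pics/z.png",im[:,:800])
```

```text
(no output)
```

View pics/z.png

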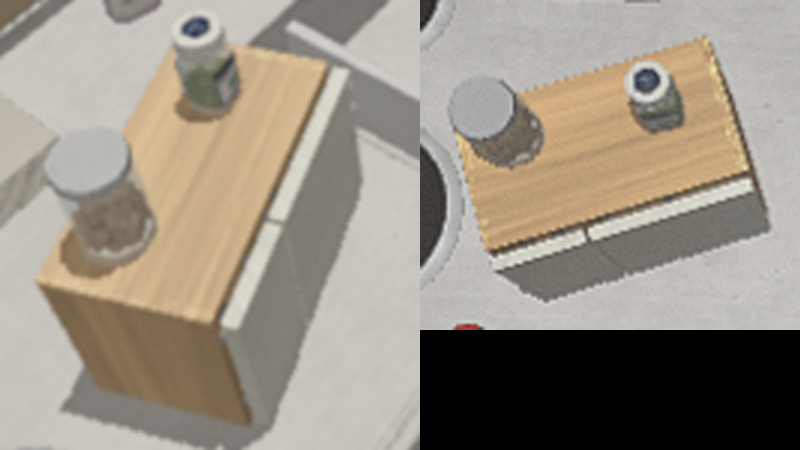

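The enlargement shows the wood top corners at: top view front-right (275,188.3), front-left (188.3,213.7), back-right (261.7,142.7); scene view front-left (242.7,297.7), front-right (279,210.7), back-left (182.7,284). The split between the doors is at top (220.7,208).

Run:
```python
from h import *
import pickle
S=pickle.load(open("scene.pkl","rb"));T=pickle.load(open("top.pkl","rb"))
P={}
for n,p in dict(fr=(275,188.3),fl=(188.3,213.7),br=(261.7,142.7)).items(): P[n]=onz(T,*p,.21);print("T",n,P[n])
Q={}
for n,p in dict(fl=(242.7,297.7),fr=(279,210.7),bl=(182.7,284)).items(): Q[n]=onz(S,*p,.21);print("S",n,Q[n])
for n,a,b in(("fr",(275,188.3),(279,210.7)),("fl",(188.3,213.7),(242.7,297.7))): print("tri",n,tri(T,a,S,b))
print(np.linalg.norm(P["fr"]-P["fl"]),np.linalg.norm(P["fr"]-P["br"]),np.linalg.norm(Q["fr"]-Q["fl"]),np.linalg.norm(Q["bl"]-Q["fl"]))
fl,fr=(P["fl"]+Q["fl"])/2,(P["fr"]+Q["fr"])/2
y=fl-fr;y/=np.linalg.norm(y);x=np.array([y[1],-y[0],0]);m=(fl+fr)/2; yaw=np.arctan2(x[1],x[0]);print("yaw",yaw,"mid",m)
# scale-checked: hinge at right edge, inner plane 7mm off carcass
w=lambda dx,dy,z:np.r_[(m+x*dx+y*dy)[:2],z]
hinge=w(-.007,-.145,.207); press=w(-.023,-.145+.145,.172)
print("hinge",hinge,"press",press)
for dy in(-.143,.037,.041,.143): print("outer top edge",dy,proj(T,w(-.023,dy,.207)),proj(S,w(-.023,dy,.207)))
for n,u,v,z,u2,v2 in(("white jar",242,155,.308,237,198),("red",182,243,.105,260,347)): print(n,onz(T,u,v,z),onz(S,u2,v2,z))
np.savez("cup.npz",m=m,x=x,y=y)
```

```text
Traceback (most recent call last):
  File "h.py", line 9, in onz
    o,d=ray(c,u,v); return o+d*(z-o[2])/d[2]
        ~~~^^^^^^^
  File "h.py", line 7, in ray
    d=np.array(c["rotation"])@np.array([p[0],-p[1],-1]); return np.array(c["position"]),d
      ~~~~~~~~~~~~~~~~~~~~~~~^~~~~~~~~~~~~~~~~~~~~~~~~~
ValueError: matmul: Input operand 1 has a mismatch in its core dimension 0, with gufunc signature (n?,k),(k,m?)->(n?,m?) (size 3 is different from 4)
```

```bash
sed -i 's/np.array(c\["rotation"\])/RM(c["rotation"])/' h.py
cat >> h.py <<'E'
from scipy.spatial.transform import Rotation as R
def RM(q): return R.from_quat(np.roll(q,-1)).as_matrix()
E
cat > loc.py <<'E'
from h import *
import pickle
S=pickle.load(open("scene.pkl","rb"));T=pickle.load(open("top.pkl","rb"))
P={}
for n,p in dict(fr=(275,188.3),fl=(188.3,213.7),br=(261.7,142.7)).items(): P[n]=onz(T,*p,.21);print("T",n,P[n])
Q={}
for n,p in dict(fl=(242.7,297.7),fr=(279,210.7),bl=(182.7,284)).items(): Q[n]=onz(S,*p,.21);print("S",n,Q[n])
for n,a,b in(("fr",(275,188.3),(279,210.7)),("fl",(188.3,213.7),(242.7,297.7))): print("tri",n,tri(T,a,S,b))
print(np.linalg.norm(P["fr"]-P["fl"]),np.linalg.norm(P["fr"]-P["br"]),np.linalg.norm(Q["fr"]-Q["fl"]),np.linalg.norm(Q["bl"]-Q["fl"]))
fl,fr=(P["fl"]+Q["fl"])/2,(P["fr"]+Q["fr"])/2
y=fl-fr;y/=np.linalg.norm(y);x=np.array([y[1],-y[0],0]);m=(fl+fr)/2; yaw=np.arctan2(x[1],x[0]);print("yaw",yaw,"mid",m)
w=lambda dx,dy,z:np.r_[(m+x*dx+y*dy)[:2],z]
hinge=w(-.007,-.145,.207); press=w(-.023,0,.172)
print("hinge",hinge,"press",press)
for dy in(-.143,.037,.041,.143): print("outer top edge",dy,proj(T,w(-.023,dy,.207)),proj(S,w(-.023,dy,.207)))
for n,u,v,z,u2,v2 in(("white jar",242,155,.308,237,198),("red",182,243,.105,260,347)): print(n,onz(T,u,v,z),onz(S,u2,v2,z))
np.savez("cup.npz",m=m,x=x,y=y)
E
python3 loc.py
```

```text
T fr [0.58355299 0.27920432 0.21      ]
T fl [0.49353311 0.54807776 0.21      ]
T br [0.73765177 0.33113836 0.21      ]
S fl [0.48956863 0.55108642 0.21      ]
S fr [0.59218991 0.28274338 0.21      ]
S bl [0.64114914 0.60722557 0.21      ]
tri fr (array([0.58789739, 0.28130749, 0.20942893]), np.float64(0.008936107528561199))
tri fl (array([0.49374631, 0.54963965, 0.20381735]), np.float64(0.0021449105952604445))
0.28354277421343865 0.16261482159871007 0.2872962144710441 0.1616423687127407
yaw 0.34430794522822306 mid [0.53971116 0.41527797 0.21      ]
hinge [0.58206607 0.27642531 0.207     ] press [0.51806105 0.40751443 0.172     ]
outer top edge -0.143 [276.78706731 193.77964651] [288.01846975 212.93200207]
outer top edge 0.037 [222.39203222 210.99697221] [266.67200669 263.5301234 ]
outer top edge 0.041 [221.16850879 211.38397552] [266.13752876 264.79630638]
outer top edge 0.143 [189.73202609 221.32336531] [251.4307908  299.62331583]
white jar [0.65888521 0.3713107  0.308     ] [0.65389497 0.37068394 0.308     ]
red [0.41312633 0.59485673 0.105     ] [0.4140026  0.59592154 0.105     ]
```

Both views agree to about 5 mm, and the sizes come out at 285 × 162 mm against the given 290 × 160. Next I'll check the partition height for the transit and that the whole path can be reached.

```bash
cat > geo.py <<'E'
from h import *
d=np.load("cup.npz"); m,x,y=d["m"],d["x"],d["y"]; yaw=np.arctan2(x[1],x[0])
W=lambda lx,ly,z: np.r_[(m+x*lx+y*ly)[:2],z]          # local: front-centre of carcass
H=lambda r,off,th,z: W(-.007-r*np.sin(th)+off*np.cos(th), -.145+r*np.cos(th)+off*np.sin(th), z)
def Q(th,tilt=0,flip=0):  # tool down, tool x along the door normal; tilt brings tips toward +normal
    q=(R.from_euler('z',yaw+th)*R.from_euler('y',-tilt)*R.from_euler('x',np.pi)*R.from_euler('z',flip*np.pi)).as_quat(); return np.roll(q,1)
E
python3 - <<'E'
from geo import *
import pickle
S=pickle.load(open("scene.pkl","rb"));T=pickle.load(open("top.pkl","rb"))
print("panel front corner",tri(T,(508,311),S,(475,148)), "panel back",tri(T,(496,134),S,(345,104)))
for fl in (0,1):
  for n,p,q in [("way",[.45,.25,.4],Q(0,.3,fl)),("pre",W(-.09,0,.19),Q(0,.3,fl)),("press",W(-.04,0,.19),Q(0,.3,fl)),("gap",H(.145,.025,.42,.183),Q(.42,0,fl)),("mid",H(.14,.012,1,.183),Q(1,0,fl)),("end",H(.14,.012,1.45,.183),Q(1.45,0,fl)),("endfix",H(.14,.012,1.45,.183),Q(.8,0,fl))]:
    j=arm.ik(p,q); print(fl,n,np.round(p,3),None if j is None else np.round(j,2))
print(RM(Q(0,.3))[:,2])
E
```

```text
panel front corner (array([ 0.2248084 , -0.48985348,  0.08063043]), np.float64(0.006750500346846416)) panel back (array([ 0.85047706, -0.50760829,  0.05445429]), np.float64(0.00473960947079512))
0 way [0.45 0.25 0.4 ] [ 0.71  0.   -1.34  1.86  0.1   1.   -1.9 ]
0 pre [0.455 0.385 0.19 ] [-0.32  0.38 -0.69  1.98  0.65  0.71 -2.64]
0 press [0.502 0.402 0.19 ] [-0.2   0.5  -0.83  1.87  0.76  0.8  -2.66]
0 gap [0.5   0.398 0.183] [-0.2   0.62 -0.82  1.67  0.5   1.08 -1.98]
0 mid [0.448 0.32  0.183] [ 0.05  0.56 -1.03  1.87  0.56  1.03 -1.44]
0 end [0.443 0.257 0.183] [ 0.22  0.52 -1.11  1.96  0.56  1.01 -0.92]
0 endfix [0.443 0.257 0.183] [ 0.19  0.5  -1.06  1.96  0.52  0.99 -1.55]
1 way [0.45 0.25 0.4 ] [ 0.48 -0.01 -1.12  1.86  0.09  1.    1.23]
1 pre [0.455 0.385 0.19 ] [-0.21  0.42 -0.82  1.97  0.73  0.75  0.44]
1 press [0.502 0.402 0.19 ] [-0.09  0.57 -1.    1.86  0.88  0.88  0.41]
1 gap [0.5   0.398 0.183] [-0.1   0.69 -0.99  1.66  0.62  1.14  1.08]
1 mid [0.448 0.32  0.183] [ 0.13  0.64 -1.18  1.87  0.67  1.1   1.61]
1 end [0.443 0.257 0.183] [ 0.26  0.56 -1.18  1.95  0.61  1.04  2.17]
1 endfix [0.443 0.257 0.183] [ 0.26  0.56 -1.18  1.95  0.61  1.04  1.52]
[ 0.27817591  0.09975146 -0.95533649]
```

Panel is only about 0.08 m tall, so travelling at z 0.4 is safe. I'll retract and lift, swing round on joint 1, then go to the pre-press pose and look.

Run:
```python
from geo import *
arm.gripper_to(0.0)
arm.goto([.22,-.46,.4],arm.state()["eef_rot"])
j=np.array(arm.state()["joints"]); j[0]-=np.arctan2(.3,.42)+np.arctan2(.46,.22); j[6]=0.6
print(np.round(j,2)); arm.goto_joints(j); print(arm.state()["eef_pos"])
arm.goto(W(-.10,0,.25),Q(0,.3,1)); arm.move_linear(W(-.085,0,.19),vel=.1)
s=arm.state();print(s["time"],s["eef_pos"],np.round(s["joints"],2),s["ft_force"],s["width"])
ims=[]
for n in("scene","top"):
    c=arm.read_camera(n); t=s["eef_pos"]+RM(s["eef_rot"])[:,2]*.019; print(n,proj(c,t),proj(c,W(-.023,0,.172)))
    ims.append(c["color"][130:330,150:350])
cv2.imwrite("pics/pre.png",cv2.resize(np.hstack(ims),None,fx=2,fy=2,interpolation=2))
```

```text
[-0.76  0.09  0.01  1.74 -0.    1.32  0.6 ]
[0.41581585 0.29573256 0.39918096]
6.0167 [0.46002159 0.38683829 0.19062132] [-0.84  0.31 -0.04  2.    0.3   0.59  0.8 ] [-1.04413364 -0.38314214  0.5702175 ] 0.0010640622110525395
scene [292.16137417 263.47507832] [272.93166587 259.33291073]
top [240.53376421 225.78521401] [235.98730439 209.71156573]
```

View pics/pre.png

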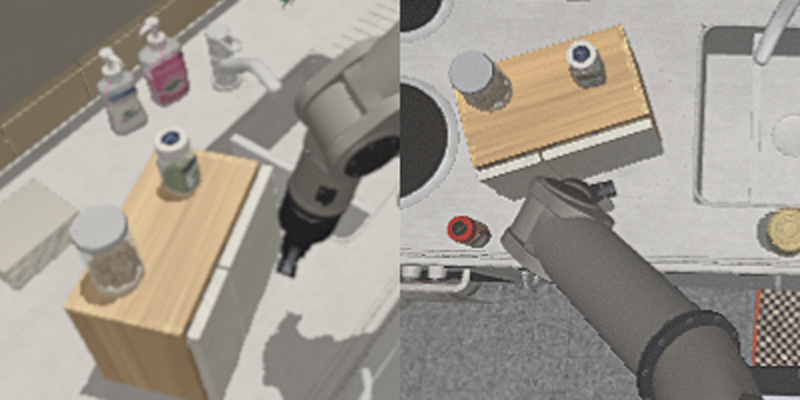

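The fingertips show at scene pixel ~(293,267), where predicted, in front of the wide door and to the right of the split. The way is clear, so I'll press slowly under a force limit and then draw back.

Run:
```python
from geo import *
lx=lambda: float((np.array(arm.state()["eef_pos"])-m)@x)
arm.move_linear(W(-.055,0,.19),vel=.06)
f0=np.array(arm.state()["ft_force"])
h=arm.move_linear(W(-.022,0,.19),vel=.012,force_limit=12)
print(h,lx(),(np.array(arm.state()["ft_force"])-f0)@x)
arm.pause(.2); print(lx(),(np.array(arm.state()["ft_force"])-f0)@x)
arm.move_linear(W(-.15,0,.19),vel=.08); arm.pause(.5)
print(arm.state()["time"])
ims=[]
for n in("scene","top"):
    c=arm.read_camera(n); cv2.imwrite(f"{n}1.png",c["color"]); ims.append(c["color"][130:330,150:350])
    print(proj(c,H(.18,0,.42,.207)))
cv2.imwrite("pics/ajar.png",cv2.resize(np.hstack(ims),None,fx=2,fy=2,interpolation=2))
```

```text
True -0.027953321933981996 -2.3283517562523266
-0.02834951324459068 -1.7098676612141015
11.25
[289.48672152 262.48529052]
[232.56825261 226.24169367]
```

View pics/ajar.png

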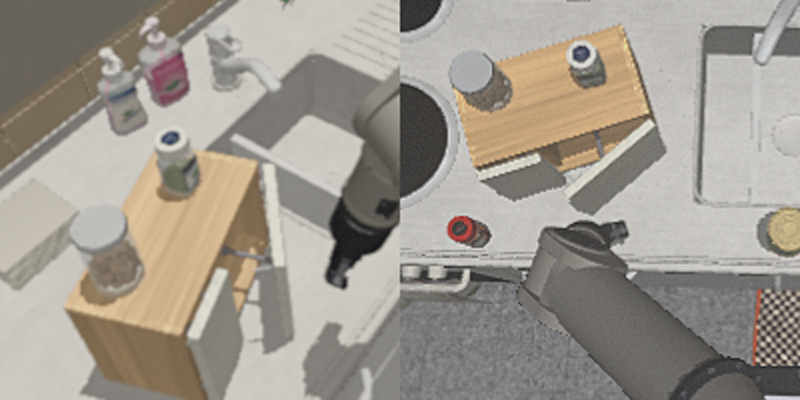

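The wide door is ajar, with its free-edge top at about crop (275,262) scene and (565,190) top, matching the predicted 0.42 rad. The narrow door is still shut. Next I'll go up and over, down into the gap, and sweep the door open.

Run:
```python
from geo import *
fz=lambda: np.round(arm.state()["ft_force"],1)
arm.move_linear(W(-.15,0,.285),vel=.15)
arm.goto(H(.14,.028,.42,.275),Q(.42,0,1))
print(arm.state()["eef_pos"],H(.14,.028,.42,.275))
if arm.move_linear(H(.14,.028,.42,.185),vel=.06,force_limit=8): print("HIT",arm.state()["eef_pos"]); raise SystemExit
print("in",fz(),arm.state()["time"])
for th in np.linspace(.5,1.48,8):
    b=arm.move_linear(H(.14,.011,th,.185),Q(th,0,1),vel=.07,force_limit=15); print(round(th,2),b,fz())
    if b: break
print(arm.state()["time"])
ims=[]
for n in("scene","top"):
    c=arm.read_camera(n); ims.append(c["color"][130:330,150:350]); print(proj(c,H(.18,0,1.48,.207)))
cv2.imwrite("pics/open.png",cv2.resize(np.hstack(ims),None,fx=2,fy=2,interpolation=2))
```

```text
[0.50435255 0.39664179 0.27352659] [0.50539292 0.39686296 0.275     ]
in [ 0.3 -0.4  1. ] 14.5417
0.5 False [-0.3 -0.2  0.4]
0.64 False [ 1.1 -0.6  0.1]
0.78 False [ 0.2 -0.2 -0.1]
0.92 False [-0.5  0.5  0.5]
1.06 False [0.2 0.2 0. ]
1.2 False [ 0.2 -0.   0.3]
1.34 False [ 0.  -0.7 -0.1]
1.48 False [ 0.9 -0.4  0.1]
18.125
[340.90419219 227.13967995]
[287.46793859 243.3903297 ]
```

View pics/open.png

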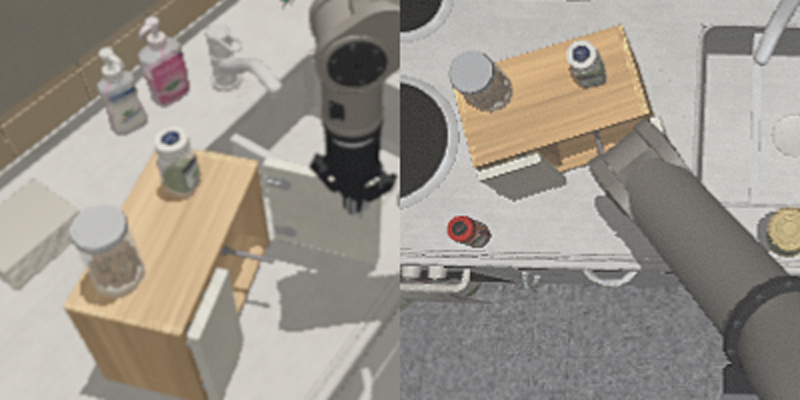

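The door now stands about square, with the fingers at its inner face at crop (355,200) scene. I'll back off, rise clear and check the angle.

Run:
```python
from geo import *
arm.move_linear(H(.14,.035,1.48,.185),vel=.05)
arm.move_linear(H(.14,.035,1.48,.36),vel=.12)
j=np.array(arm.state()["joints"]); j[0]+=.7; arm.goto_joints(j)
arm.pause(.5); print(arm.state()["eef_pos"],arm.state()["time"])
ims=[]
for n in("scene","top"):
    c=arm.read_camera(n); ims.append(c["color"][130:330,150:350])
    for th in(1.2,1.48): print(n,th,(proj(c,H(.18,0,th,.207))-[150,130])*2+[400*(n=="top"),0])
cv2.imwrite("pics/fin.png",cv2.resize(np.hstack(ims),None,fx=2,fy=2,interpolation=2))
```

```text
[ 0.51175756 -0.07134825  0.35920251] 22.3
scene 1.2 [366.00777701 219.74724231]
scene 1.48 [381.80838439 194.27935989]
top 1.2 [642.73428251 229.61137855]
top 1.48 [674.93587718 226.7806594 ]
```

View pics/fin.png

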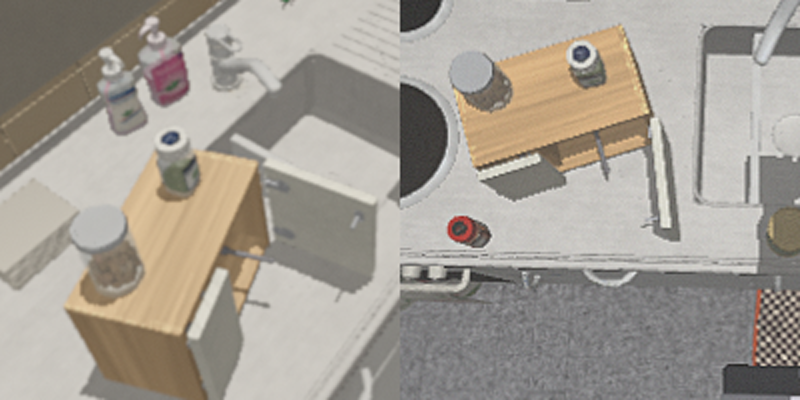

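The door's inner free corner is at crop (660,226) top and (374,203) scene. That interpolates to about 1.37 rad, safely above 1.2. The narrow door is shut, and the robot is clear of everything.

```bash
python3 -c "
from station import arm
print(arm.close_job())"
```

```text
the job is handed in; nothing more can be done
None
```

The job is handed in: the wide door was pressed, sprang ajar and was pushed open to about 1.37 rad (79°), the narrow door stayed shut, and nothing around the cupboard looked moved in the final pictures; no verdict came back.

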